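Press the proud filter cartridge home

TASK

One of the two square white filter cartridges still stands proud of its grey holder, resting on the holder's two clips. Pick up the upright hand pusher by its handle and, holding it, press straight down on that cartridge with the pusher's foot until it snaps under the clips and its top is flush with the holder's rim like its neighbour's; do not press it with the fingers. Then stand the pusher upright on the worktop again and let go, leaving the other cartridge seated and the things around where they are.

Things in the scene. Friction and masses are not known exactly. Their poses are not given: they have to be found in the camera images.
- holder_a: The holder with the unseated cartridge: fixed grey block, 104 (x) x 92 (y) x 40 mm high, with a 72 mm square recess open at the top: recess floor 20 mm above the block's underside, rim at 40 mm. A sprung steel clip juts 5 mm into the recess at the middle of each x side, its nose 30 mm above the underside. Origin: centre of the underside, z up.
- holder_b: The other holder, the same as holder_a, with its cartridge already seated. Either holder may be the left or the right one.
- cartridge_a: To be pressed home: white filter cartridge, a 69 x 69 x 6 mm flange under a 57 x 62 mm block, 20 mm high in all, flat on top. Origin: centre of its underside. Starts on the clips, underside 33 mm above the holder's underside, top 13 mm above the rim. Takes about 10 N to force the clips, then slides on; seated, it rests on the recess floor, top level with the rim. 1.5 mm play all round; press near the middle.
- cartridge_b: The seated cartridge: white filter cartridge, a 69 x 69 x 6 mm flange under a 57 x 62 mm block, 20 mm high in all, flat on top. Origin: centre of its underside. It is home, to be left so.
- pusher_mid (a point): Hand pusher standing upright on the worktop: black round foot, diameter 48, height 25 mm, flat underneath; above it a plain round steel handle, diameter 30 mm, up to 110 mm height. 0.2 kg. The point is on its axis half-way up, 55 mm above the foot's underside; z is its axis, up. Grasp the handle about 70 mm above the underside, at any yaw.
- jar: bystander: sample jar with a screw lid, 59 mm across, 65 high; origin under its centre
- bottle_amber: bystander: small brown dropper bottle, 40 mm across, 78 high; origin under its centre
- bottle_tall: bystander: brown screw-cap bottle, 66 mm across, 138 high; origin under its centre
- tweezers: bystander: steel tweezers lying flat, 136 x 16 x 9 mm; origin under the middle
- petri_front: bystander: petri dish, 61 mm across, 15 high; origin under its centre
- slides: bystander: flat slide box, 68 x 96 x 34 mm; origin under its centre
- beaker: bystander: plastic beaker, 70 mm across, 92 high; origin under its centre
Things that resemble listed ones, but are neither listed nor needed, are in the scene too. Leave any pink look-alike of the part that bears pusher_mid alone.

How it is judged:
By the outcome, as a careful person would: the job done as asked, in the order asked, and still so for the second after the job is handed in, with the robot touching nothing.
It also fails if it takes over 58 s, if anything falls off the work surface, if the arm or the gripper's body presses on something with over 40 N, if the wrist force passes 120 N, or if a joint passes its speed limit or range.

ROBOT

A 7-joint arm with a two-finger parallel gripper is mounted at the origin on a cart in front of the work surface, level with it; the furniture and walls round the work are solid. World frame = base frame: x ahead of the robot, y to its left, z up, the work surface at z = 0. Lengths are in m, angles in rad, forces in N, time in s.
With the tool pointing down it reaches from about 0.425 to 0.925 m from the base axis. Payload 6.8 kg.
Tool frame: the origin (TCP) lies at the very end of the fingers, on their centre line; the grasp point (between the pads) lies 19 mm behind it; z points along the fingers, y is the line along which they close (so a half turn about z gives the same grasp; the last joint's range is limited). The gripper opens to 88 mm and grips with 3 to 60 N. Pads are 20 mm wide; open, the fingers measure 115 mm over their backs; the gripper's body (75 mm by 178 mm) begins 61 mm behind the grasp point.
Start: joints at [-1.213, 0.477, 0.022, 1.555, -0.011, 1.109, -0.083], TCP at [0.303, 0.603, 0.223] pointing down, gripper open.
Joint ranges: [-2.96, 2.96], [-0.34, 2.1], [-1.41, 1.46], [0.24, 2.44], [-1.37, 4.51], [0.17, 1.92], [-2.96, 2.96]. Speed limits (rad/s): [2.39, 2.39, 3.14, 3.14, 3.14, 3.14, 3.14].

INTERFACE

Orientations are given as a unit quaternion [w, x, y, z].
In Python, from workcell import telemetry, viewer, job, models gives the robot as it stands.
- The arm moves only by the shell command python3 -m handwheel 'ROWS' [FORCE]. ROWS is JSON, a list of rows, each an object with "slide": the shift along the tool's x, y, z in units of 40 mm (1.0 is 40 mm), a list of three; "twist": the turn about the tool's z in units of 8 degrees (1.0 is 8 degrees); "gripper": the opening, from 0 (shut) to 1 (fully open). A call has 1 to 10 rows; each row is the pose to reach, as a shift and turn from the pose commanded when the call began, along the tool's axes at that moment; what a row does not reach only later rows make up. A row lasts 1/8 s, in which the tool goes at most 62.5 mm and 10.7 degrees, less where a joint would pass 70% of its speed; a pose out of reach is approached as far as the arm can. A call with a gripper value outside its range is refused whole. The fingers move at their own pace and stop on an object; FORCE is the grip in N (left out, the last holds). Time passes only in rows, so rows that repeat a pose let the fingers close. It gives the time, the measured TCP pose, the force, the opening and the grip force at its end, in the units of the state.
- telemetry.state(): the state, without advancing time (a new reading comes with each control period).
- viewer.snapshot(name): name is "side" or "top"; returns the picture (480x640x3 uint8, red, green, blue); there is no depth.
- viewer.camera_info(name): a dict with "vertical_fov" (degrees; the focal length in pixels is half the picture's height over the tangent of half this angle, whatever the lens; pixels are square), "cx", "cy" (the principal point, pixels), "eye" and "orientation" of the camera in the world. Camera axes: x right, y down, z forward; pixel columns grow to the right and rows downward; lengths in m; the calibration is good to about 2 mm. A picture is of the moment at which its call begins. camera_info takes no time and is no camera call.
- job.close_job(): hands the job in; it is judged then, once.
Trained networks look in the newest picture that a camera, given by its name, has taken for a name from the list of things; names that differ only in an ending like _2 or _b are one class to them, and where a whole thing is asked for, a point or a joint stands for the part that bears it (a point fixed in the world has none). Each returns a list of dicts, best first, with "p" (0 to 1); they miss things now and then, are a little off and sometimes report something else, mostly with a low value. They report only what shows in the picture. A call takes as long as a camera call. They do not tell look-alikes from the thing itself.
- models.find_in(camera, label): "xyz" ([x, y, z] in m, in the coordinates of the camera as it stood for that picture, good to about 4 mm: the middle of the surface that is visible of it).
The state is a dict: "clock": time; "joint_pos": joint angles; "qvel": joint speeds; "joint_torque": joint torques, N m; "position": TCP position; "ee_rot": TCP orientation; "ft_force": force on the tool from outside, world axes, zero at the start; "ft_torque": the same for the moment, N m; "gripper_width": finger opening in m; "finger_force": force on a finger pad.
Only numpy, scipy, OpenCV 4.12 (cv2) and the standard library are available. Lean on these libraries where they do the work, as an engineer would, in place of code of your own. Each camera call takes 0.05 s, during which the arm holds its last target. There are 200 camera calls.

## Working session

There is one attempt and no reset: what is moved stays moved. The work goes in short steps, Python scripts to look and compute and a shell command to move; the robot and the scene stay as the last step left them, time stands still between calls to the robot, and variables do not carry over. Pictures are saved under pics/ and viewed, at most 10 in all, crops included, and the job is handed in when it is done.

```bash
mkdir -p pics
cat > h.py <<'E'
import numpy as np, cv2
from scipy.spatial.transform import Rotation as R
from workcell import telemetry, viewer, job, models
def rot(q): return R.from_quat([q[1],q[2],q[3],q[0]]).as_matrix()
def world(cam,p):
    c=viewer.camera_info(cam); return rot(c["orientation"])@np.array(p)+np.array(c["eye"])
def pix(cam,P):
    c=viewer.camera_info(cam); f=240/np.tan(np.radians(c["vertical_fov"])/2)
    q=rot(c["orientation"]).T@(np.array(P)-c["eye"]); return np.array([c["cx"]+f*q[0]/q[2],c["cy"]+f*q[1]/q[2]])
def ray(cam,u,v,z):
    c=viewer.camera_info(cam); f=240/np.tan(np.radians(c["vertical_fov"])/2)
    d=rot(c["orientation"])@np.array([(u-c["cx"])/f,(v-c["cy"])/f,1]); e=np.array(c["eye"]); return e+d*(z-e[2])/d[2]
def snap(cam,name):
    im=viewer.snapshot(cam); cv2.imwrite(f"pics/{name}.png",im[:,:,::-1]); return im
E
python3 - <<'E'
from h import *
for cam in("top","side"):
    snap(cam,cam+"0"); print(cam,viewer.camera_info(cam))
    for n in ["pusher_mid","holder_a","cartridge_a"]+(["jar","bottle_amber","bottle_tall","tweezers","petri_front","slides","beaker"] if cam=="top" else []):
        for d in models.find_in(cam,n)[:4]:
            w=world(cam,d["xyz"]); print(n,round(d["p"],2),w.round(3),pix(cam,w).round())
s=telemetry.state();print(s)
E
```

```text
top {'vertical_fov': 51.619845841541704, 'cx': 308.17272818752485, 'cy': 239.0101226562089, 'eye': array([0.36167045, 0.12108703, 1.51277968]), 'orientation': array([ 0.04159748, -0.69682909,  0.7149571 , -0.03918171])}
pusher_mid 0.74 [0.417 0.184 0.044] [289. 278.]
pusher_mid 0.51 [0.425 0.386 0.056] [220. 276.]
holder_a 0.9 [ 0.505 -0.239  0.037] [430. 245.]
holder_a 0.58 [ 0.516 -0.073  0.039] [374. 242.]
cartridge_a 0.84 [ 0.501 -0.241  0.039] [431. 246.]
cartridge_a 0.79 [ 0.519 -0.075  0.053] [376. 241.]
cartridge_a 0.55 [0.415 0.187 0.045] [288. 278.]
jar 0.95 [ 0.629 -0.126  0.064] [392. 203.]
bottle_amber 0.7 [ 0.633 -0.222  0.056] [424. 201.]
bottle_amber 0.39 [0.468 0.524 0.035] [175. 264.]
bottle_tall 0.88 [ 0.632 -0.293  0.101] [452. 198.]
tweezers 0.17 [ 0.515 -0.067  0.036] [372. 243.]
petri_front 0.8 [0.421 0.065 0.017] [329. 276.]
slides 0.69 [0.468 0.523 0.031] [175. 264.]
slides 0.69 [ 0.517 -0.076  0.051] [376. 241.]
beaker 0.56 [0.607 0.498 0.047] [183. 217.]
beaker 0.15 [ 0.411 -0.101  0.008] [384. 278.]
side {'vertical_fov': 50.234913158035184, 'cx': 319.64818
[... 518 characters left out ...]
 0.47699125,  0.02241671,  1.55537538, -0.01147019,
        1.10928952, -0.0830754 ]), 'qvel': array([ 1.67035235e-03, -4.43230273e-04,  5.09375311e-05, -1.30660507e-03,
       -2.01058382e-04,  1.68525673e-04,  1.01480702e-03]), 'joint_torque': array([ 9.17610705e-04, -5.82614386e+01,  1.53311066e+00, -2.72895616e+01,
       -5.44312550e-02,  9.98001255e-03,  2.54778615e-05]), 'position': array([0.30320985, 0.60310571, 0.22268053]), 'ee_rot': array([1.50205887e-05, 2.30812276e-01, 9.72998300e-01, 3.07574556e-05]), 'ft_force': array([-0.31744028, -0.28854246,  0.64337171]), 'ft_torque': array([ 0.02893931,  0.00647038, -0.00795008]), 'finger_force': 0.0, 'gripper_width': 0.08752597970109303}
```

View pics/top0.png

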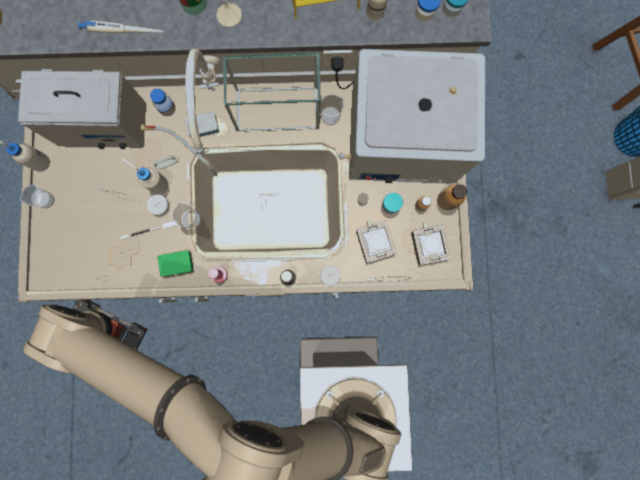

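View pics/side0.png

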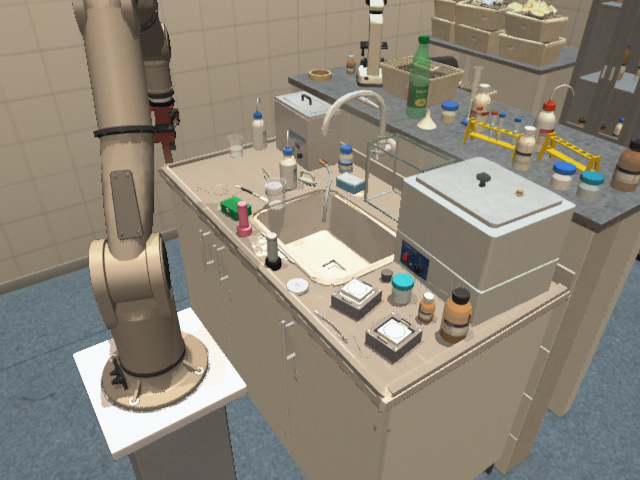

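Run:
```python
import cv2,numpy as np
t=cv2.imread("pics/top0.png");s=cv2.imread("pics/side0.png")
a=cv2.resize(t[180:300,270:470],None,fx=4,fy=4,interpolation=cv2.INTER_CUBIC)[:, :]
b=cv2.resize(s[220:360,250:430],None,fx=4.2,fy=4.2,interpolation=cv2.INTER_CUBIC)
cv2.imwrite("pics/ct.png",a);cv2.imwrite("pics/cs.png",b)
```

```text
(no output)
```

View pics/ct.png

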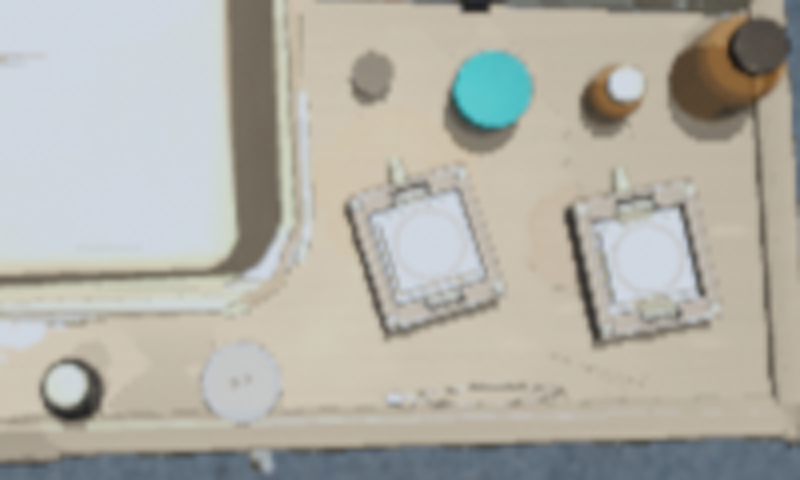

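View pics/cs.png

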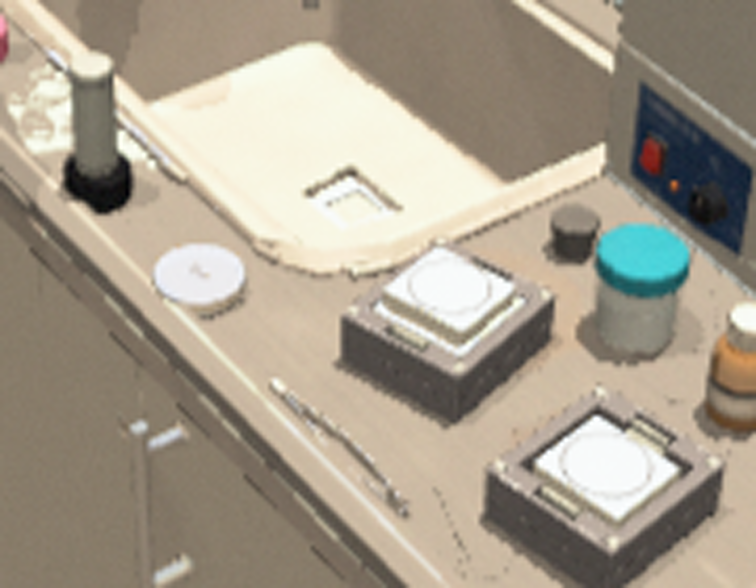

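Run:
```python
from h import *
for n,c,u,v,z in [("ptop","top",287,276.5,.11),("pfoot","top",287.75,277.5,.0125),("ptop","side",272.1,235.7,.11),("pfoot","side",273.6,264,.0125),("cart","top",376,241,.053),("cart","side",357.1,288.3,.053),("pinktop","top",213.5,273,.11),("petri","top",330.3,275.5,.015)]: print(n,c,ray(c,u,v,z).round(4))
M=rot(telemetry.state()["ee_rot"]); print(M.round(3))
for t in [(.415,.186,.2227),(.417,.186,.051)]: print((M.T@(np.array(t)-telemetry.state()["position"])/.04).round(2))
```

```text
ptop top [0.4179 0.1863 0.11  ]
pfoot top [0.4187 0.1886 0.0125]
ptop side [0.4201 0.1851 0.11  ]
pfoot side [0.4186 0.1831 0.0125]
cart top [ 0.5182 -0.0764  0.053 ]
cart side [ 0.5195 -0.0798  0.053 ]
pinktop top [0.4331 0.3937 0.11  ]
petri top [0.4213 0.0602 0.015 ]
[[-0.893  0.449  0.   ]
 [ 0.449  0.893  0.   ]
 [-0.     0.    -1.   ]]
[-7.18 -8.06 -0.  ]
[-7.23 -8.04  4.29]
```

```bash
python3 -m handwheel '[{"slide":[-0.6,-0.6,0],"twist":0,"gripper":1},{"slide":[-1.4,-1.5,0],"twist":0,"gripper":1},{"slide":[-2.3,-2.5,0],"twist":0,"gripper":1},{"slide":[-3.2,-3.5,0],"twist":0,"gripper":1},{"slide":[-4.1,-4.5,0],"twist":0,"gripper":1},{"slide":[-5.0,-5.5,0],"twist":0,"gripper":1},{"slide":[-5.9,-6.5,0],"twist":0,"gripper":1},{"slide":[-6.7,-7.4,0],"twist":0,"gripper":1},{"slide":[-7.27,-8.01,0],"twist":0,"gripper":1},{"slide":[-7.27,-8.01,0],"twist":0,"gripper":1}]'
python3 -m handwheel '[{"slide":[0,0,0],"twist":0,"gripper":1},{"slide":[0,0,0],"twist":0,"gripper":1},{"slide":[0,0,0.5],"twist":0,"gripper":1},{"slide":[0,0,1],"twist":0,"gripper":1},{"slide":[0,0,1.5],"twist":0,"gripper":1},{"slide":[0,0,2],"twist":0,"gripper":1},{"slide":[0,0,2.2],"twist":0,"gripper":1},{"slide":[0,0,2.2],"twist":0,"gripper":1}]'
python3 - <<'E'
from h import *
im=snap("side","s1"); im2=snap("top","t1")
a=cv2.resize(im[150:310,180:380],(800,640)[:2])[:600]
cv2.imwrite("pics/s1c.png",a[:,:,::-1])
s=telemetry.state();M=rot(s["ee_rot"]);print(s["position"],(M.T@(np.array([.419,.186,.051])-s["position"])/.04).round(2))
E
```

```text
clock: 2.0
position: [0.4198, 0.1837, 0.223]
ee_rot: [0.0, 0.233, 0.972, 0.0]
ft_force: [-1.1, 0.1, -0.3]
gripper_width: 0.088
finger_force: 0.0
clock: 3.0
position: [0.4188, 0.1866, 0.1344]
ee_rot: [-0.0, 0.23, 0.973, -0.0]
ft_force: [-0.4, -0.5, -0.3]
gripper_width: 0.0878
finger_force: 0.0
[0.41941508 0.18671979 0.13519852] [ 0.   -0.02  2.1 ]
```

View pics/s1c.png

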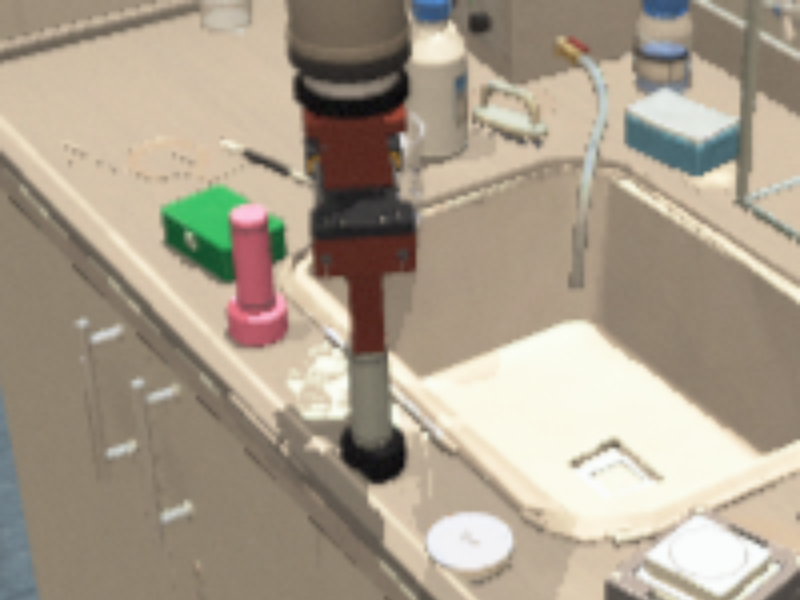

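The gripper is lined up over the black-footed pusher: its handle runs from about (370,350) to the foot at (373,450) in the crop. The pink look-alike, at (255,270), is clear.

```bash
python3 -m handwheel '[{"slide":[0,0,0.5],"twist":0,"gripper":1},{"slide":[0,0,1.0],"twist":0,"gripper":1},{"slide":[0,0,1.5],"twist":0,"gripper":1},{"slide":[0,0,1.9],"twist":0,"gripper":1},{"slide":[0,0,2.1],"twist":0,"gripper":1},{"slide":[0,0,2.1],"twist":0,"gripper":1},{"slide":[0,0,2.1],"twist":0,"gripper":1}]'
python3 -m handwheel '[{"slide":[0,0,0],"twist":0,"gripper":0.5},{"slide":[0,0,0],"twist":0,"gripper":0.4},{"slide":[0,0,0],"twist":0,"gripper":0.3},{"slide":[0,0,0],"twist":0,"gripper":0.2},{"slide":[0,0,0],"twist":0,"gripper":0.1},{"slide":[0,0,0],"twist":0,"gripper":0.1},{"slide":[0,0,0],"twist":0,"gripper":0.1},{"slide":[0,0,0],"twist":0,"gripper":0.1}]' 50
```

```text
clock: 3.98
position: [0.4196, 0.1865, 0.0513]
ee_rot: [0.0, 0.231, 0.973, 0.0]
ft_force: [-0.1, 0.1, 0.2]
gripper_width: 0.0877
finger_force: 0.0
clock: 4.97
position: [0.4194, 0.1866, 0.0508]
ee_rot: [0.0, 0.231, 0.973, 0.0]
ft_force: [0.3, 0.8, 0.4]
gripper_width: 0.0296
finger_force: 50.0
```

```bash
python3 -m handwheel '[{"slide":[0,0,-0.3],"twist":0,"gripper":0.1},{"slide":[0,0,-0.8],"twist":0,"gripper":0.1},{"slide":[0,0,-1.4],"twist":0,"gripper":0.1},{"slide":[0,0,-2.0],"twist":0,"gripper":0.1},{"slide":[0,0,-2.4],"twist":0,"gripper":0.1},{"slide":[0,0,-2.5],"twist":0,"gripper":0.1},{"slide":[0,0,-2.5],"twist":0,"gripper":0.1}]'
python3 -m handwheel '[{"slide":[-0.3,-0.28,0],"twist":0,"gripper":0.1},{"slide":[-0.9,-0.83,0],"twist":0,"gripper":0.1},{"slide":[-1.6,-1.48,0],"twist":0,"gripper":0.1},{"slide":[-2.3,-2.13,0],"twist":0,"gripper":0.1},{"slide":[-3.0,-2.78,0],"twist":0,"gripper":0.1},{"slide":[-3.7,-3.43,0],"twist":0,"gripper":0.1},{"slide":[-4.4,-4.07,0],"twist":0,"gripper":0.1},{"slide":[-4.95,-4.57,0],"twist":0,"gripper":0.1},{"slide":[-5.19,-4.79,0],"twist":0,"gripper":0.1},{"slide":[-5.19,-4.79,0],"twist":0,"gripper":0.1}]'
python3 -m handwheel '[{"slide":[0,0,0],"twist":0,"gripper":0.1},{"slide":[0,0,0.3],"twist":0,"gripper":0.1},{"slide":[0,0,0.6],"twist":0,"gripper":0.1},{"slide":[0,0,0.7],"twist":0,"gripper":0.1},{"slide":[0,0,0.7],"twist":0,"gripper":0.1}]'
python3 - <<'E'
from h import *
im=snap("side","s2")
cv2.imwrite("pics/s2c.png",cv2.resize(im[210:360,270:470],(800,600),interpolation=cv2.INTER_CUBIC)[:,:,::-1])
s=telemetry.state();print(s["position"],s["gripper_width"])
E
```

```text
clock: 5.85
position: [0.4187, 0.186, 0.1506]
ee_rot: [-0.0, 0.231, 0.973, -0.0]
ft_force: [0.5, 0.2, -2.4]
gripper_width: 0.03
finger_force: 50.0
clock: 7.1
position: [0.5181, -0.0784, 0.15]
ee_rot: [-0.001, 0.231, 0.973, -0.0]
ft_force: [-0.3, -0.2, -2.2]
gripper_width: 0.0293
finger_force: 50.0
clock: 7.72
position: [0.5181, -0.0781, 0.1221]
ee_rot: [-0.001, 0.231, 0.973, -0.0]
ft_force: [-0.2, 0.5, -3.4]
gripper_width: 0.0295
finger_force: 50.0
[ 0.51847852 -0.07822386  0.12250426] 0.029784698864569973
```

View pics/s2c.png

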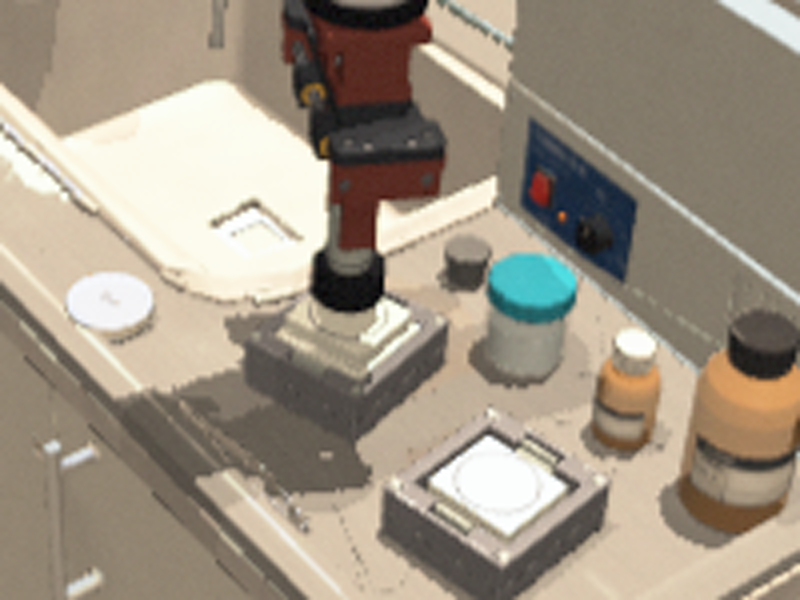

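The foot, at about (348,285), hangs some 18 mm above the middle of the proud cartridge. The pusher is upright and the neighbouring things are clear.

```bash
python3 -m handwheel '[{"slide":[0,0,0.2],"twist":0,"gripper":0.1},{"slide":[0,0,0.35],"twist":0,"gripper":0.1},{"slide":[0,0,0.45],"twist":0,"gripper":0.1},{"slide":[0,0,0.5],"twist":0,"gripper":0.1},{"slide":[0,0,0.55],"twist":0,"gripper":0.1},{"slide":[0,0,0.6],"twist":0,"gripper":0.1},{"slide":[0,0,0.6],"twist":0,"gripper":0.1}]'
python3 -m handwheel '[{"slide":[0,0,0.05],"twist":0,"gripper":0.1},{"slide":[0,0,0.1],"twist":0,"gripper":0.1},{"slide":[0,0,0.15],"twist":0,"gripper":0.1},{"slide":[0,0,0.18],"twist":0,"gripper":0.1},{"slide":[0,0,0.18],"twist":0,"gripper":0.1}]'
```

```text
clock: 8.65
position: [0.5186, -0.0782, 0.0986]
ee_rot: [0.0, 0.231, 0.973, 0.0]
ft_force: [0.2, 0.6, -1.2]
gripper_width: 0.0293
finger_force: 50.0
clock: 9.28
position: [0.5183, -0.0782, 0.0912]
ee_rot: [-0.0, 0.231, 0.973, -0.0]
ft_force: [0.4, -0.4, -2.3]
gripper_width: 0.0294
finger_force: 50.0
```

```bash
python3 -m handwheel '[{"slide":[0,0,0.03],"twist":0,"gripper":0.1},{"slide":[0,0,0.05],"twist":0,"gripper":0.1},{"slide":[0,0,0.05],"twist":0,"gripper":0.1}]'
```

```text
clock: 9.65
position: [0.5186, -0.0782, 0.0908]
ee_rot: [0.0, 0.231, 0.973, 0.0]
ft_force: [-5.1, 1.0, 13.5]
gripper_width: 0.0297
finger_force: 50.0
```

```bash
python3 -m handwheel '[{"slide":[0,0,0.03],"twist":0,"gripper":0.1},{"slide":[0,0,0.03],"twist":0,"gripper":0.1}]'
python3 -m handwheel '[{"slide":[0,0,-0.1],"twist":0,"gripper":0.1},{"slide":[0,0,-0.4],"twist":0,"gripper":0.1},{"slide":[0,0,-0.9],"twist":0,"gripper":0.1},{"slide":[0,0,-1.5],"twist":0,"gripper":0.1},{"slide":[0,0,-1.58],"twist":0,"gripper":0.1},{"slide":[0,0,-1.58],"twist":0,"gripper":0.1}]'
python3 - <<'E'
from h import *
im=snap("side","s3")
cv2.imwrite("pics/s3c.png",cv2.resize(im[210:360,270:470],(800,600),interpolation=cv2.INTER_CUBIC)[:,:,::-1])
s=telemetry.state();M=rot(s["ee_rot"]);print(s["position"],(M.T@(np.array([.419,.186,.151])-s["position"])/.04).round(2))
E
```

```text
clock: 9.9
position: [0.5187, -0.0783, 0.0907]
ee_rot: [0.0, 0.231, 0.973, 0.001]
ft_force: [-9.8, 0.7, 26.7]
gripper_width: 0.0295
finger_force: 50.0
clock: 10.65
position: [0.5183, -0.0781, 0.1512]
ee_rot: [-0.0, 0.231, 0.973, 0.0]
ft_force: [-0.1, 0.1, -1.8]
gripper_width: 0.0294
finger_force: 50.0
[ 0.51798488 -0.07805438  0.1507607 ] [ 5.17  4.79 -0.  ]
```

View pics/s3c.png

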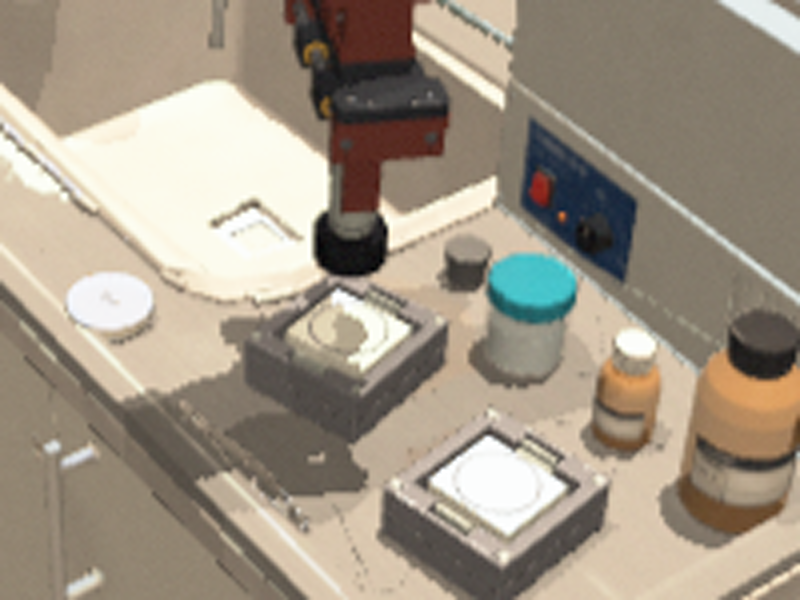

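The cartridge at (347,330) is now flush with the rim like its neighbour at (497,478), and the clips show above its flange. Next I take the pusher back to its old spot.

```bash
python3 -m handwheel '[{"slide":[0.3,0.28,0],"twist":0,"gripper":0.1},{"slide":[0.9,0.83,0],"twist":0,"gripper":0.1},{"slide":[1.6,1.48,0],"twist":0,"gripper":0.1},{"slide":[2.3,2.13,0],"twist":0,"gripper":0.1},{"slide":[3.0,2.78,0],"twist":0,"gripper":0.1},{"slide":[3.7,3.43,0],"twist":0,"gripper":0.1},{"slide":[4.4,4.07,0],"twist":0,"gripper":0.1},{"slide":[4.95,4.57,0],"twist":0,"gripper":0.1},{"slide":[5.18,4.79,0],"twist":0,"gripper":0.1},{"slide":[5.18,4.79,0],"twist":0,"gripper":0.1}]'
python3 -m handwheel '[{"slide":[0,0,0.3],"twist":0,"gripper":0.1},{"slide":[0,0,0.8],"twist":0,"gripper":0.1},{"slide":[0,0,1.4],"twist":0,"gripper":0.1},{"slide":[0,0,1.9],"twist":0,"gripper":0.1},{"slide":[0,0,2.2],"twist":0,"gripper":0.1},{"slide":[0,0,2.35],"twist":0,"gripper":0.1},{"slide":[0,0,2.43],"twist":0,"gripper":0.1},{"slide":[0,0,2.47],"twist":0,"gripper":0.1},{"slide":[0,0,2.47],"twist":0,"gripper":0.1}]'
```

```text
clock: 11.95
position: [0.4188, 0.1865, 0.1511]
ee_rot: [-0.0, 0.23, 0.973, -0.0]
ft_force: [-0.8, -0.1, -1.5]
gripper_width: 0.0292
finger_force: 50.0
clock: 13.08
position: [0.4196, 0.1862, 0.0529]
ee_rot: [0.0, 0.231, 0.973, 0.0]
ft_force: [-0.9, -0.8, -2.9]
gripper_width: 0.0292
finger_force: 50.0
```

```bash
python3 -m handwheel '[{"slide":[0,0,0.02],"twist":0,"gripper":0.1},{"slide":[0,0,0.04],"twist":0,"gripper":0.1},{"slide":[0,0,0.06],"twist":0,"gripper":0.1},{"slide":[0,0,0.06],"twist":0,"gripper":0.1}]'
```

```text
clock: 13.58
position: [0.4195, 0.1862, 0.0508]
ee_rot: [-0.0, 0.231, 0.973, 0.0]
ft_force: [-2.6, -1.6, 6.9]
gripper_width: 0.0297
finger_force: 50.0
```

On the worktop. Now release, rise and check.

```bash
python3 -m handwheel '[{"slide":[0,0,0],"twist":0,"gripper":0.4},{"slide":[0,0,0],"twist":0,"gripper":0.6},{"slide":[0,0,0],"twist":0,"gripper":0.8},{"slide":[0,0,0],"twist":0,"gripper":1},{"slide":[0,0,0],"twist":0,"gripper":1},{"slide":[0,0,0],"twist":0,"gripper":1}]'
python3 -m handwheel '[{"slide":[0,0,-0.3],"twist":0,"gripper":1},{"slide":[0,0,-0.8],"twist":0,"gripper":1},{"slide":[0,0,-1.5],"twist":0,"gripper":1},{"slide":[0,0,-2.2],"twist":0,"gripper":1},{"slide":[0,0,-2.9],"twist":0,"gripper":1},{"slide":[0,0,-3.6],"twist":0,"gripper":1},{"slide":[0,0,-4.2],"twist":0,"gripper":1},{"slide":[0,0,-4.5],"twist":0,"gripper":1},{"slide":[0,0,-4.5],"twist":0,"gripper":1}]'
python3 - <<'E'
from h import *
im=snap("side","s4")
cv2.imwrite("pics/s4c.png",cv2.resize(im[180:380,210:477],(800,600),interpolation=cv2.INTER_CUBIC)[:,:,::-1])
E
```

```text
clock: 14.32
position: [0.4194, 0.186, 0.0502]
ee_rot: [-0.0, 0.231, 0.973, -0.0]
ft_force: [-0.7, -0.3, -0.5]
gripper_width: 0.0815
finger_force: 0.0
clock: 15.45
position: [0.4197, 0.1862, 0.2309]
ee_rot: [0.0, 0.231, 0.973, 0.001]
ft_force: [0.9, 0.3, -0.3]
gripper_width: 0.0878
finger_force: 0.0
```

View pics/s4c.png

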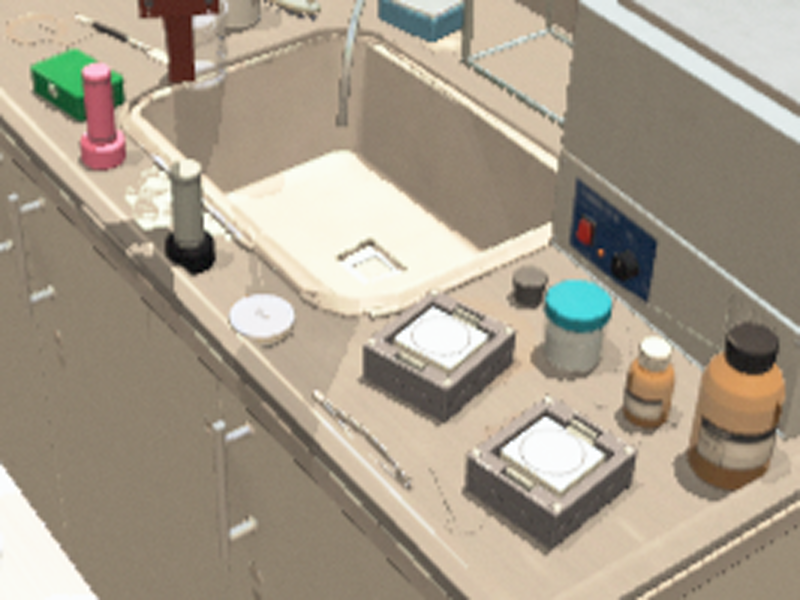

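The pusher stands upright at (188,215), both cartridges at (440,335) and (552,452) sit flush, and nothing else has moved.

```bash
python3 -c "
from workcell import job; print(job.close_job())"
```

```text
the job is handed in; nothing more can be done
None
```

The job is handed in: the pusher pressed the proud cartridge flush and was then stood upright and released at its original spot, and the last side picture shows the other cartridge still seated and nothing else in view moved.

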